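# Move the clip-fit battery cover to the loaded backup unit

### The arm

A 6-joint arm with a two-finger parallel gripper is mounted at the origin on the work surface. World frame = base frame: x ahead of the robot, y to its left, z up, the work surface at z = 0. Lengths are in m, angles in degrees, forces in N, time in s.
With the tool pointing down it reaches from about 0.325 to 0.85 m from the base axis. Payload 15.5 kg.
Tool frame: the origin (TCP) lies at the very end of the fingers, on their centre line; the grasp point (between the pads) lies arm.grip_depth behind it (arm.grip_depth is the distance from the TCP to the grasp point, in m); z points along the fingers, y is the line along which they close (so a half turn about z gives the same grasp; the last joint's range is limited). The gripper opens to 91 mm and grips with 3 to 60 N. Pads are 32 mm wide; open, the fingers measure 118 mm over their backs; the gripper's body (76 mm by 178 mm) begins 60 mm behind the grasp point.
Start: joints at [-77.263, 28.281, 77.091, -0, 74.628, -5.472], TCP at [0.195, -0.594, 0.214] pointing down, gripper open.
Joint ranges: [-166.48, 166.48], [-47.26, 123.95], [12.59, 153.08], [-70.14, 250.14], [6.76, 159.57], [-176.63, 176.63]. Speed limits (degrees/s): [108.29, 108.29, 147.25, 172.46, 172.46, 172.46].

### API

Orientations are given as a 3x3 rotation matrix whose columns are the frame's x, y, z axes.
In Python, from rig import arm gives the robot as it stands. Calls block until the motion is done:
- arm.move_to(position, orientation): joint-space move of the TCP to a pose.
- arm.move_l(position, orientation=None, feed=0.15): straight line of the TCP; orientation=None keeps the orientation; feed is the mean speed in m/s.
- arm.move_joints(angles): joint-space move.
- arm.grip(opening): finger opening in m; the grip force is fixed at half the most; returns when the fingers have stopped.
- arm.sleep(seconds).
- arm.solve_ik(position, orientation): joint angles nearest the present ones, or None.
- arm.snapshot(name): name is "side" or "top"; returns the picture (480x640x3 uint8, red, green, blue); there is no depth.
- arm.get_calibration(name): a dict with "intrinsics" (3x3 intrinsics, pixels), "cam_to_world" (4x4, takes a point from camera to world coordinates). Camera axes: x right, y down, z forward; pixel columns grow to the right and rows downward; lengths in m; the calibration is good to about 2 mm. A picture is of the moment at which its call begins. get_calibration takes no time and is no camera call.
A pose or a line that the arm cannot do raises arm.Unreachable and nothing moves.
- arm.sign_off(): hands the job in; it is judged then, once.
Readings, each from a call of its own:
- arm.current_t(): time.
- arm.current_joint_positions(): joint angles.
- arm.current_dq(): joint speeds.
- arm.current_tau(): joint torques, N m.
- arm.current_ee_pos(): TCP position.
- arm.current_tool_rot(): TCP orientation.
- arm.current_force(): force on the tool from outside, world axes, zero at the start.
- arm.current_torque(): the same for the moment, N m.
- arm.current_width(): finger opening in m.
- arm.current_grasp_force(): force on a finger pad.
Only numpy, scipy, OpenCV 4.12 (cv2) and the standard library are available. Lean on these libraries where they do the work, as an engineer would, in place of code of your own. Each camera call takes 0.05 s, during which the arm holds its last target. There are 200 camera calls.

### The job

The backup unit with the green band has fresh cells but no cover: gently squeeze together the two orange side tabs of the cover on the empty red-banded unit, lift it off without forcing it up, down or sideways, and fit it on the green-banded unit, feeling for the mouth with a light touch, pressing it fully home and letting go so that both tabs snap back out and lock it. Do not shove or knock over the other things on the bench.

Things in the scene. Friction and masses are not known exactly. Their poses are not given: they have to be found in the camera images.
- cover: Grey battery cover, about 115 g. Origin: centre of the underside of its flange, z up. Flange 100 (x) x 62 (y) x 4 mm. Two orange spring tabs stand up through it at its y sides. It starts latched on the red-banded unit, its axes along dock_a's. Turned half round it is the same. It cracks if forced against a unit with more than 30 N in any direction
- tab_grip (a point): point midway between the two tabs, 27 mm above the cover's origin, where to pinch them from above, fingers closing along the cover's y. Outer tab faces at y = +22.5 and -22.5 mm (45 mm apart), each 24 mm wide in x, 4 mm thick, top 34 mm above the origin. The fully squeezed width is 31 mm
- plugs (a point): centre of the undersides of the cover's two plugs, 10 mm under its origin. Each plug 24.5 x 45 mm, at x = +28 and -28 mm, bottom edges rounded 2.5 mm; over all 81 x 45 mm. The tabs' lower ends between them carry outward barbs, down to 11.4 mm under the origin, that hook under a unit's 5 mm thick top. The barbs are square: the cover goes in only with both tabs held in
- tab_l (a joint): inward travel (m) of the orange tab on the cover's +y side: 0 sprung out, 0.007 fully in against its stop. Clears the mouth from about 0.0035 to 0.005 (the cover has 1.5 mm play). Spring force 3.6 N at 0, 12 N fully in
- tab_r (a joint): the same for the tab on the cover's -y side, moving to +y
- dock_a: Dark steel dock plate screwed down, 150 x 104 x 10 mm, origin at the centre of its underside, z up; fixed on it, centred, the empty white unit with the red band, 120 (x) x 84 (y) x 60 mm, its top 70 mm above the origin. The cover starts latched on it. It may stand left or right of the other dock
- dock_b: The same dock plate, screwed down, with the same unit but with a green band, open on top, no cover. This unit is loose on its dock: it stands up to 6 mm off centre either way along the dock's x and slides only at some 6 N. This offset is NOT in the measured poses: feel for it or see it
- bay_b (a point): on dock_b, 70 mm above its origin: level of the unit's top, centre of the bay mouth (84 x 48 mm) if the unit were central. In the bay stand the black ends of a sprung cell carrier: the plugs meet them 4 mm before home and push them down, 5 N at home. Home: flange on the unit's top, cover origin at this height. Let go, the carrier lifts the latched cover about 1.5 mm till the barbs catch
- carton_y: loose yellow carton 110 x 75 x 55 mm, origin at the centre of its underside; leave alone
- carton_w: loose brown carton 130 x 90 x 45 mm, origin at the centre of its underside; leave alone
- driver: loose screwdriver lying flat; leave alone
- tape: loose clear roll of tape, 90 mm across, 24 mm high; leave alone
- tray: loose blue open tray 150 x 110 x 45 mm; leave alone
- adapter: loose black plug adapter 70 x 45 x 30 mm; leave alone
- spray: loose spray can, 48 mm across, 130 mm high, standing; leave alone
There are look-alikes about, which are no part of the job. Leave any purple look-alike of the cover alone. Leave any turquoise look-alike of the dock_a alone.

How it is judged (in metres and radians):
On the way, in this order (a step that is already met when the one before it is completed fails the run):
1. the cover is unlatched and lifted clear of the red-banded unit (z of cover in the frame of dock_a above 0.09 m and contact force between cover and dock_a below 0.1 N), for 0.2 s.
2. the cover, tabs held in, is down in the mouth of the green-banded unit (z of cover in the frame of dock_b below 0.0728 m and horizontal distance between cover and dock_b below 0.012 m), for 0.1 s.
At the end, for the whole second after the job is handed in: the cover lies level (within 0.05 rad) in the mouth of the green-banded unit, its origin 68 to 73 mm above the dock's and within 12 mm of it sideways, both tabs sprung out to within 2 mm, at rest and let go (z of cover in the frame of dock_b between 0.068 and 0.073 m and horizontal distance between cover and dock_b below 0.012 m and value of joint each of tab_l, tab_r below 0.002 m and angle between cover's own z axis and vertical below 0.05 rad and linear speed of cover below 0.02 m/s); the robot touches nothing.
It fails at once if the cover is forced against the red-banded unit with more than 30 N (yanked while latched, or shoved sideways) (contact force between cover and dock_a above 30 N).
It fails at once if the cover is pressed on the green-banded unit with more than 30 N (contact force between cover and dock_b above 30 N).
It fails at once if a bystander is shoved more than 40 mm (distance of any of carton_y, carton_w, driver, tape, tray, adapter, spray from where it was at the start of the episode above 0.04 m).
It fails at once if the spray can is knocked over (angle between spray's own z axis and vertical above 0.6 rad).
It also fails if it takes over 67 s, if anything falls off the work surface, if the arm or the gripper's body presses on something with over 40 N, if the wrist force passes 120 N, or if a joint passes its speed limit or range.

## Working session

There is one attempt and no reset: what is moved stays moved. The work goes in short steps, each a Python script; the robot and the scene stay as the last script left them, time stands still between calls to the robot, and variables do not carry over. Pictures are saved under pics/ and viewed, at most 10 in all, crops included, and the job is handed in when it is done.

```bash
ls; mkdir -p pics; python3 - <<'E'
from rig import arm
import cv2,numpy as np
for n in("side","top"):
    im=arm.snapshot(n); cv2.imwrite(f"pics/{n}0.png",im[:,:,::-1])
    c=arm.get_calibration(n); print(n,np.round(c["intrinsics"],1).tolist(),np.round(c["cam_to_world"],3).tolist())
print(arm.grip_depth,arm.current_t(),arm.current_force(),arm.current_tool_rot())
E
```

```text
pics
side [[547.0, 0.0, 307.4], [0.0, 547.0, 227.7], [0.0, 0.0, 1.0]] [[-0.87, -0.25, 0.424, -0.082], [-0.492, 0.413, -0.767, 1.067], [0.016, -0.876, -0.482, 0.779], [0.0, 0.0, 0.0, 1.0]]
top [[468.5, 0.0, 316.4], [0.0, 468.5, 235.7], [0.0, 0.0, 1.0]] [[0.008, -0.995, 0.095, 0.399], [-1.0, -0.006, 0.02, -0.022], [-0.019, -0.095, -0.995, 1.24], [0.0, 0.0, 0.0, 1.0]]
0.0188 0.1 [-0.42971791 -0.81425612  0.15315817] [[ 9.49921846e-01  3.12487490e-01 -2.35729825e-04]
 [ 3.12487563e-01 -9.49921281e-01  1.04058757e-03]
 [ 1.01245822e-04 -1.06213951e-03 -9.99999431e-01]]
```

View pics/top0.png

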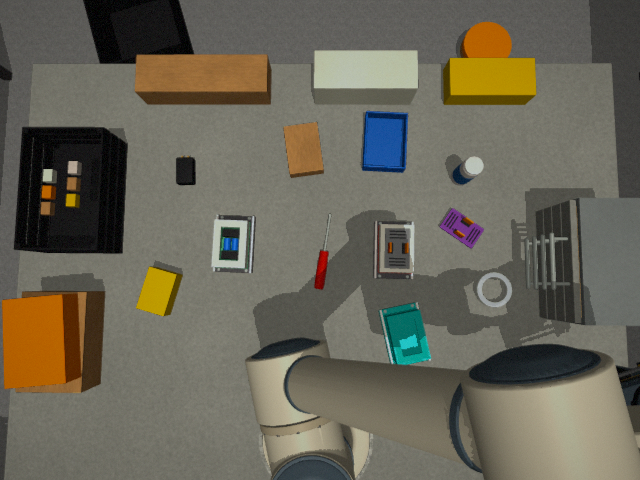

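View pics/side0.png

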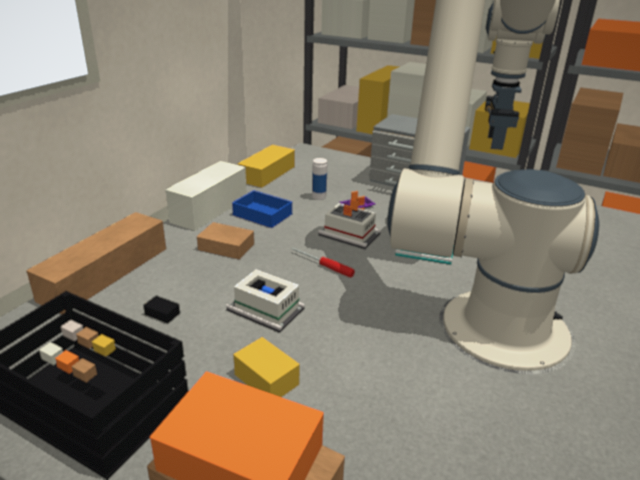

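Candidates in the top view:
- Grey cover with orange tabs on the red-banded unit at (395,248). This matches the description.
- Purple look-alike cover at (461,227).
- Turquoise look-alike dock at (405,335).
- Open unit at (232,244), which is the green-banded target.

I choose (395,248), and will check it and the target in one crop.

```bash
cat > h.py <<'E'
from rig import arm
import cv2,numpy as np
def ray(n,u,v,z):
    c=arm.get_calibration(n);T=np.array(c["cam_to_world"]);K=np.array(c["intrinsics"])
    d=T[:3,:3]@np.linalg.solve(K,[u,v,1]);o=T[:3,3]
    return o+d*(z-o[2])/d[2]
def blobs(n,mask,z,box,amin=8):
    x0,y0,x1,y1=box;m=np.zeros_like(mask);m[y0:y1,x0:x1]=mask[y0:y1,x0:x1]
    k,l,s,c=cv2.connectedComponentsWithStats(m.astype(np.uint8))
    out=[]
    for i in range(1,k):
        if s[i,4]>=amin:
            cn=cv2.findContours((l==i).astype(np.uint8),0,2)[0][0]
            out.append((s[i].tolist(),c[i].round(1).tolist(),ray(n,*c[i],z).round(4).tolist(),cv2.minAreaRect(cn)))
    return out
E
python3 - <<'E'
from h import *
im=arm.snapshot("top");s=arm.snapshot("side")
a=cv2.resize(im[205:290,362:427],None,fx=6,fy=6,interpolation=2)[:500,:390]
b=cv2.resize(im[205:290,200:265],None,fx=6,fy=6,interpolation=2)[:500,:390]
cv2.imwrite("pics/c1.png",np.hstack([a,b])[:,:,::-1])
a=cv2.resize(s[180:255,310:390],None,fx=5,fy=5,interpolation=2)[:375]
b=cv2.resize(s[260:335,222:312],None,fx=4.4,fy=5,interpolation=2)[:375]
cv2.imwrite("pics/c2.png",np.hstack([a,b])[:,:,::-1])
hsv=cv2.cvtColor(im,cv2.COLOR_RGB2HSV)
H,S,V=[hsv[:,:,i].astype(int) for i in range(3)]
print("tabs");[print(x) for x in blobs("top",(H<20)&(S>150)&(V>90),.104,(375,220,418,280))]
for bx in((370,210,422,285),(205,210,260,280)):
    print("white");[print(x) for x in blobs("top",(S<50)&(V>170),.07,bx,40)]
E
```

```text
tabs
([389, 242, 3, 10, 26], [390.2, 246.7], [0.4816, -0.1788, 0.104], ((390.0, 246.5), (9.0, 2.0), 90.0))
([406, 243, 3, 10, 29], [407.0, 247.7], [0.4796, -0.2193, 0.104], ((407.0, 247.5), (9.0, 2.0), 90.0))
white
([404, 222, 10, 43, 152], [411.2, 240.4], [0.5001, -0.2359, 0.07], ((408.5, 243.0), (9.0, 42.0), 0.0))
white
([249, 216, 5, 57, 75], [251.2, 245.2], [0.4857, 0.1643, 0.07], ((251.19384765625, 244.01077270507812), (1.3867504596710205, 56.13566207885742), 3.1798300743103027))
([212, 219, 35, 52, 892], [228.7, 243.4], [0.4896, 0.2211, 0.07], ((228.779296875, 245.25172424316406), (32.82561111450195, 51.26432418823242), 3.3664605617523193))
```

View pics/c1.png

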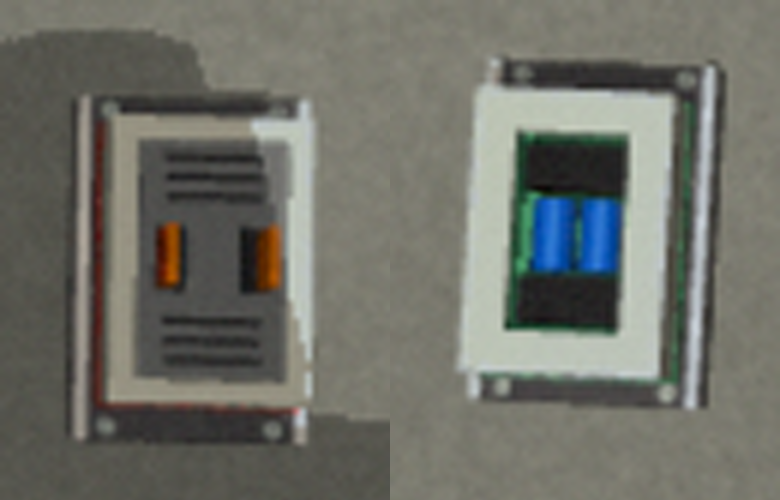

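View pics/c2.png

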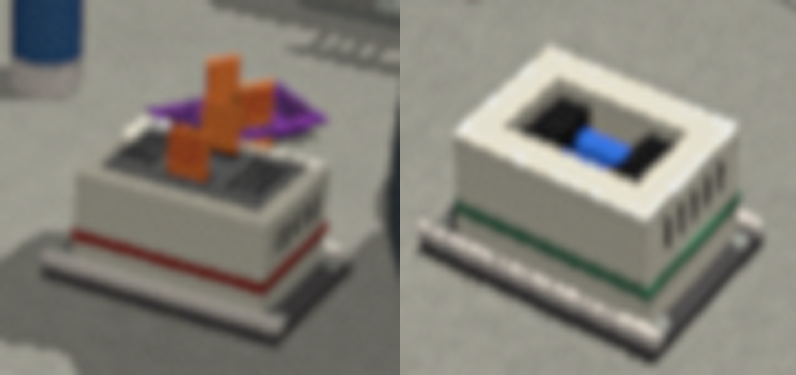

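The crop confirms the choice: grey cover with two orange tabs on the red-banded unit, and the green-banded unit open with blue cells and black carrier ends. Next I compute both poses from contours.

```bash
python3 - <<'E'
from h import *
im=np.mean([arm.snapshot("top").astype(float) for _ in range(4)],0).astype(np.uint8)
k=8
def up(x0,y0,x1,y1): return cv2.resize(im[y0:y1,x0:x1],None,fx=k,fy=k,interpolation=cv2.INTER_CUBIC)
def px(p,x0,y0): return (p+.5)/k-.5+np.array([x0,y0])
def rep(name,mask,x0,y0,z):
    cs=cv2.findContours(mask.astype(np.uint8),cv2.RETR_EXTERNAL,2)[0]
    c=max(cs,key=cv2.contourArea)
    q=cv2.boxPoints(cv2.minAreaRect(c))
    P=np.array([ray("top",*px(p,x0,y0),z)[:2] for p in q])
    e=[P[1]-P[0],P[2]-P[1]];e.sort(key=np.linalg.norm);l=e[1]*np.sign(e[1][0])
    M=cv2.moments(c);g=ray("top",*px(np.array([M['m10']/M['m00'],M['m01']/M['m00']]),x0,y0),z)
    print(name,P.mean(0).round(4),g.round(4)[:2],"size",[np.linalg.norm(v).round(4) for v in e],"yaw",np.degrees(np.arctan2(l[1],l[0])).round(2))
# mouth of B : not white inside
b=up(215,220,247,268);g=b.min(2)
for t in(110,140,165):
    m=g<t; n,l,s,c=cv2.connectedComponentsWithStats(m.astype(np.uint8)); 
    i=l[24*8, 17*8]; i=i if i else l[18*8,17*8]
    rep(f"mouthB{t}",(l==i),215,220,.07)
b=up(205,210,260,278);hs=cv2.cvtColor(b,cv2.COLOR_RGB2HSV)
m=(b.min(2)>165).astype(np.uint8);m=cv2.morphologyEx(m,cv2.MORPH_OPEN,np.ones((33,33)))
rep("unitB",m,205,210,.07)
# cover A flange: saturation low and darker than unit
x0,y0=380,222
b=up(x0,y0,416,275).astype(int);g=b.max(2)
print(im[235,382:416].tolist()[::3])
for t in(105,120,135):
    m=((g<t)|((b[:,:,0]-b[:,:,2])>60)).astype(np.uint8);m=cv2.morphologyEx(m,cv2.MORPH_OPEN,np.ones((41,41)))
    rep(f"flangeA{t}",m,x0,y0,.074)
E
```

```text
mouthB110 [0.4902 0.2202] [0.4899 0.2203] size [np.float64(0.0484), np.float64(0.0845)] yaw -1.99
mouthB140 [0.4903 0.2204] [0.49   0.2203] size [np.float64(0.0501), np.float64(0.086)] yaw -1.91
mouthB165 [0.4903 0.2203] [0.49   0.2203] size [np.float64(0.0518), np.float64(0.0879)] yaw -1.93
unitB [0.4902 0.2206] [0.4898 0.2205] size [np.float64(0.0836), np.float64(0.1198)] yaw -1.67
[[149, 144, 129], [68, 69, 67], [79, 79, 76], [73, 72, 71], [74, 75, 72], [70, 70, 68], [59, 61, 58], [61, 60, 59], [91, 90, 87], [123, 124, 120], [187, 195, 187], [130, 129, 117]]
flangeA105 [ 0.4807 -0.1987] [ 0.479  -0.1978] size [np.float64(0.0616), np.float64(0.1002)] yaw -0.61
flangeA120 [ 0.4807 -0.1986] [ 0.4799 -0.1985] size [np.float64(0.0631), np.float64(0.1014)] yaw -0.61
flangeA135 [ 0.4806 -0.1986] [ 0.48   -0.1987] size [np.float64(0.065), np.float64(0.1031)] yaw -0.32
```

```bash
cat >> h.py <<'E'
def R(yaw):
    c,s=np.cos(np.radians(yaw)),np.sin(np.radians(yaw))
    return np.array([[c,s,0],[s,-c,0],[0,0,-1.]])
def st(l=""):
    F=np.mean([arm.current_force() for _ in range(5)],0)
    print(l,"t%.2f"%arm.current_t(),np.round(arm.current_ee_pos(),4),"F",F.round(2),"T",np.round(arm.current_torque(),2),"w%.4f"%arm.current_width(),"g%.1f"%arm.current_grasp_force())
    return F
E
python3 - <<'E'
from h import *
x,y,Y=.4806,-.1987,-.7
arm.move_to([x,y,.2],R(Y)); st("above")
arm.move_l([x,y,.12],feed=.1); arm.grip(.06); st()
arm.move_l([x,y,.0795],feed=.04); st("down")
for w in(.048,.045,.043,.041):
    arm.grip(w); arm.sleep(.2); st(w)
E
```

```text
above t2.17 [ 0.4806 -0.1994  0.2   ] F [ 0.44 -0.64 -0.19] T [ 0.04  0.01 -0.02] w0.0913 g0.0
 t3.77 [ 0.4806 -0.1987  0.12  ] F [-0.24  0.15  0.35] T [ 0.07 -0.02  0.03] w0.0598 g0.0
down t4.93 [ 0.4807 -0.1988  0.0797] F [ 0.63  0.82 -0.21] T [-0.02 -0.01 -0.02] w0.0600 g0.0
0.048 t5.54 [ 0.4807 -0.1988  0.0796] F [-0.08 -1.28  1.78] T [-0.31  0.02 -0.05] w0.0483 g0.9
0.045 t6.02 [ 0.4807 -0.1988  0.0796] F [-0.62 -3.65  3.28] T [-0.72 -0.03 -0.02] w0.0448 g1.9
0.043 t6.47 [ 0.4807 -0.1987  0.0795] F [ 1.11 -0.94  4.05] T [-0.1  -0.31 -0.08] w0.0433 g4.7
0.041 t6.92 [ 0.4807 -0.1987  0.0796] F [ 1.78 -1.3   6.47] T [-0.16 -0.19 -0.07] w0.0414 g5.9
```

```bash
python3 - <<'E'
from h import *
for w in(.039,.037,.035,.034):
    arm.grip(w); arm.sleep(.2); F=st(w)
    if abs(F[2])>14 or np.hypot(*F[:2])>10: break
E
```

```text
0.039 t7.37 [ 0.4807 -0.1987  0.0796] F [ 0.7  -0.83  6.63] T [-0.18 -0.23 -0.06] w0.0392 g7.1
0.037 t7.82 [ 0.4807 -0.1987  0.0796] F [1.6  0.05 6.06] T [-0.14 -0.25 -0.08] w0.0373 g8.3
0.035 t8.27 [ 0.4807 -0.1987  0.0796] F [ 0.99 -1.06  5.91] T [-0.11 -0.25 -0.09] w0.0353 g9.5
0.034 t8.68 [ 0.4807 -0.1987  0.0796] F [-0.19 -0.55  5.23] T [-0.12 -0.26 -0.08] w0.0339 g10.1
```

```bash
python3 - <<'E'
from h import *
arm.grip(.0325); st("grip")
p=arm.current_ee_pos().copy(); z0=.0795
ok=True
for i in range(1,15):
    z=z0+.001*i; arm.move_l([.4806,-.1987,z],feed=.02); F=st(i)
    if F[2]<-8 or np.hypot(*F[:2])>10: ok=False;break
if ok:
    arm.move_l([.4806,-.1987,.16],feed=.08); arm.sleep(.3); st("up")
    cv2.imwrite("pics/up.png",np.vstack([cv2.resize(arm.snapshot("side")[130:280,250:450],(600,450)) ])[:,:,::-1])
E
```

```text
grip t8.93 [ 0.4807 -0.1987  0.0796] F [ 0.8  -0.23  6.08] T [-0.15 -0.14 -0.08] w0.0321 g10.9
1 t9.18 [ 0.4803 -0.1985  0.0803] F [ 0.74 -0.14 -1.1 ] T [-0.17  0.03 -0.06] w0.0326 g10.9
2 t9.43 [ 0.4803 -0.1986  0.0814] F [-1.05 -1.31 -0.16] T [-0.17  0.17 -0.04] w0.0328 g10.9
3 t9.68 [ 0.4806 -0.1987  0.0826] F [-0.51 -0.75 -0.9 ] T [-0.16  0.08 -0.04] w0.0328 g10.9
4 t9.93 [ 0.4807 -0.1987  0.0836] F [-0.41 -1.   -0.7 ] T [-0.07  0.13 -0.  ] w0.0325 g10.9
5 t10.18 [ 0.4806 -0.1987  0.0846] F [-0.32  0.11 -0.14] T [-0.15  0.1  -0.02] w0.0326 g10.9
6 t10.43 [ 0.4806 -0.1987  0.0855] F [-0.6  -1.98 -0.57] T [-0.1   0.07 -0.03] w0.0327 g10.9
7 t10.68 [ 0.4806 -0.1987  0.0865] F [ 0.07 -0.4  -0.85] T [-0.09  0.03  0.04] w0.0326 g10.9
8 t10.93 [ 0.4806 -0.1987  0.0876] F [-0.12 -0.06 -0.13] T [-0.06  0.02 -0.07] w0.0325 g10.9
9 t11.18 [ 0.4806 -0.1987  0.0886] F [-0.23 -0.14 -1.43] T [-0.01  0.03 -0.01] w0.0327 g10.9
10 t11.43 [ 0.4806 -0.1987  0.0896] F [ 0.36  0.59 -1.84] T [ 0.08 -0.05  0.03] w0.0327 g10.9
11 t11.68 [ 0.4806 -0.1987  0.0906] F [-0.29  1.09 -1.38] T [ 0.05  0.05 -0.02] w0.0326 g10.9
12 t11.93 [ 0.4807 -0.1987  0.0916] F [ 0.22 -0.61 -1.57] T [0.05 0.03 0.  ] w0.0327 g10.9
13 t12.18 [ 0.4806 -0.1987  0.0926] F [-0.04  0.4  -1.88] T [ 0.1  -0.02 -0.01] w0.0329 g10.9
14 t12.43 [ 0.4807 -0.1988  0.0936] F [-0.03  1.05 -0.97] T [0.04 0.05 0.03] w0.0325 g10.9
up t13.71 [ 0.4805 -0.1986  0.1597] F [ 0.1   0.58 -0.45] T [0.02 0.   0.01] w0.0326 g10.9
```

View pics/up.png

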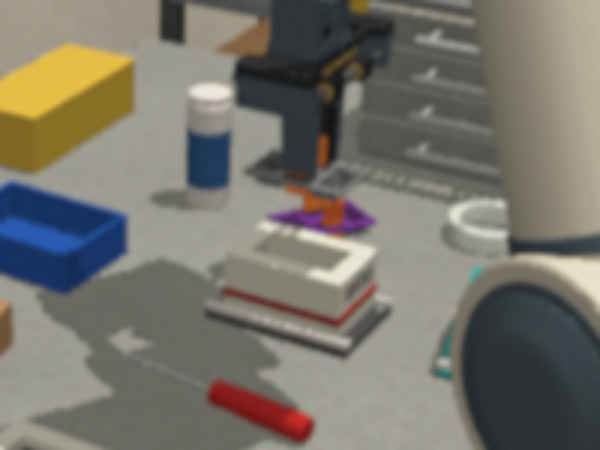

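```bash
cat >> h.py <<'E'
def down(x,y,z0,z1,lim=4,step=.0005,v=.02):
    z=z0
    while z>z1+1e-6:
        z=max(z-step,z1); arm.move_l([x,y,z],feed=v)
        F=np.mean([arm.current_force() for _ in range(4)],0)
        if F[2]>lim or np.hypot(F[0],F[1])>5: st("contact z=%.4f"%z); return z
    st("reached"); return z
E
python3 - <<'E'
from h import *
x,y,Y=.4902,.2204,-1.9
arm.move_to([x,y,.16],R(Y)); st("over")
arm.move_l([x,y,.100],feed=.08); arm.sleep(.3); st()
z=down(x,y,.100,.0825,lim=3,step=.001)
im=arm.snapshot("top");s=arm.snapshot("side")
a=cv2.resize(s[230:350,200:330],(520,480),interpolation=2);b=cv2.resize(im[205:290,200:265],(280,366),interpolation=2)
c=np.zeros((480,800,3),np.uint8);c[:,:520]=a;c[:366,520:]=b
cv2.imwrite("pics/b1.png",c[:,:,::-1])
E
```

```text
over t15.31 [0.4906 0.2196 0.16  ] F [ 0.31  0.38 -0.35] T [ 0.08 -0.    0.01] w0.0324 g10.9
 t16.51 [0.4904 0.2205 0.1003] F [ 0.1   0.83 -1.31] T [0.01 0.   0.02] w0.0327 g10.9
reached t21.01 [0.4903 0.2204 0.0825] F [-0.5   0.7   1.36] T [ 0.06 -0.    0.  ] w0.0326 g10.9
```

View pics/b1.png

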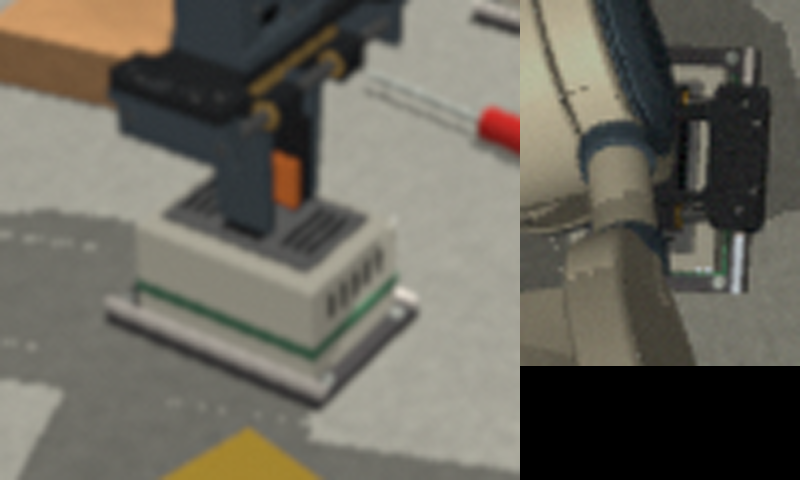

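The side view shows the cover's plugs down in the green unit's mouth with the flange close above it. Light contact has begun, consistent with the carrier. Now I press home.

```bash
python3 - <<'E'
from h import *
x,y=.4902,.2204; z=.0825
while z>.0735:
    z-=.0005; arm.move_l([x,y,z],feed=.02); arm.sleep(.05); F=st("%.4f"%z)
    if F[2]>11 or np.hypot(*F[:2])>6: break
E
```

```text
0.0820 t21.41 [0.4902 0.2204 0.082 ] F [-0.15  0.29  1.07] T [ 0.04 -0.03  0.01] w0.0327 g10.9
0.0815 t21.71 [0.4903 0.2204 0.0815] F [ 0.17 -0.03  2.95] T [ 0.   -0.04 -0.  ] w0.0325 g10.9
0.0810 t22.01 [0.4903 0.2204 0.081 ] F [0.54 0.47 3.02] T [ 0.06 -0.05 -0.05] w0.0324 g10.9
0.0805 t22.31 [0.4902 0.2204 0.0805] F [0.25 0.15 2.57] T [-0.05 -0.09 -0.01] w0.0323 g10.9
0.0800 t22.61 [0.4903 0.2204 0.08  ] F [-0.21  0.8   3.54] T [ 0.05 -0.04  0.02] w0.0330 g10.9
0.0795 t22.91 [0.4903 0.2204 0.0796] F [0.09 0.13 6.62] T [ 0.04 -0.02 -0.06] w0.0329 g10.9
0.0790 t23.21 [0.4903 0.2205 0.0794] F [-0.79  0.33 11.32] T [ 0.02  0.22 -0.01] w0.0327 g11.0
```

```bash
python3 - <<'E'
from h import *
x,y=.4902,.2204
arm.move_l([x,y,.0787],feed=.02); arm.sleep(.1); st("press")
for w in(.036,.039,.042,.045,.048,.055): arm.grip(w); st(w)
arm.sleep(.2)
arm.move_l([x,y,.10],feed=.05); st("lift")
arm.move_l([x,y,.2],feed=.15)
arm.move_joints([-60]+list(arm.current_joint_positions()[1:]))
st("clear")
im=arm.snapshot("top");s=arm.snapshot("side")
a=cv2.resize(s[230:350,200:330],(520,480),interpolation=2);b=cv2.resize(im[205:290,200:265],(280,366),interpolation=2)
c=np.zeros((480,800,3),np.uint8);c[:,:520]=a;c[:366,520:]=b
cv2.imwrite("pics/b2.png",c[:,:,::-1])
hsv=cv2.cvtColor(im,cv2.COLOR_RGB2HSV).astype(int);H,S,V=hsv[...,0],hsv[...,1],hsv[...,2]
[print(q) for q in blobs("top",(H<20)&(S>150)&(V>90),.104,(210,215,255,275))]
E
```

```text
press t23.56 [0.4904 0.2205 0.0792] F [-1.41 -0.61 14.11] T [-0.02  0.33  0.  ] w0.0324 g11.0
0.036 t23.84 [0.4904 0.2205 0.0792] F [-8.700e-01  1.000e-02  1.359e+01] T [-0.05  0.33 -0.02] w0.0359 g8.9
0.039 t24.12 [0.4904 0.2205 0.079 ] F [-1.13 -0.55 10.58] T [-0.05  0.21 -0.08] w0.0390 g7.1
0.042 t24.39 [0.4903 0.2205 0.0789] F [-0.48 -0.04  7.2 ] T [-0.04  0.08 -0.04] w0.0416 g5.3
0.045 t24.67 [0.4902 0.2204 0.0787] F [-0.17  0.7   1.78] T [ 0.15 -0.15 -0.02] w0.0448 g1.7
0.048 t24.94 [0.49   0.2203 0.0785] F [ 0.21 -0.2   0.42] T [-0.    0.03  0.01] w0.0477 g0.0
0.055 t25.28 [0.4902 0.2204 0.0787] F [-0.17 -0.08 -0.2 ] T [ 0.04  0.01 -0.04] w0.0553 g0.0
lift t26.06 [0.4903 0.2204 0.1002] F [-0.1  -0.03 -0.51] T [ 0.04 -0.    0.02] w0.0551 g0.0
clear t29.27 [ 0.319  -0.4318  0.1991] F [-0.24 -0.28  0.03] T [ 0.1  -0.04  0.02] w0.0550 g0.0
([217, 237, 4, 10, 34], [218.4, 241.8], [0.4909, 0.2395, 0.104], ((218.5, 241.5), (3.0, 9.0), 0.0))
([233, 238, 5, 10, 36], [235.2, 242.4], [0.4897, 0.1983, 0.104], ((235.0, 242.5), (9.0, 4.0), 90.0))
```

View pics/b2.png

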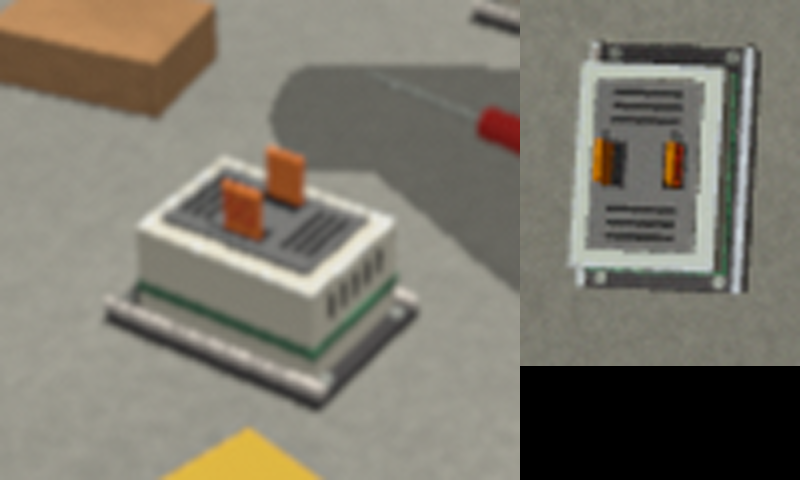

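The picture shows the cover lying flat on the green unit. The tabs are at (218,242) and (235,242), 41 mm centre to centre, so they have sprung fully out.

```bash
python3 -c "
from rig import arm
print(arm.sign_off())"
```

```text
the job is handed in; nothing more can be done
None
```

The cover is off the red-banded unit and seated level on the green-banded one, both tabs sprung out and the robot clear; I handed it in at about 29 s of the 67 s allowed, and no verdict came back.

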